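# Gauge the resin knobs on the pin

## Task

Find out which one of the three blue resin knobs fits the slanted steel gauge pin by trying them on it without forcing. Leave the one that slides fully home seated on the pin's flange, and stand the two that do not fit upright in the white reject tray. Leave the two little jars and the glass cup where they are.

Things in the scene. Friction and masses are not known exactly. Their poses are not given: they have to be found in the camera images.
- knob_a: one of three look-alike resin knobs: dark blue square block 40 x 40 x 46 mm tall, about 90 g, upright; socket 36 mm deep, open only below (mouth 25 mm), a brass ferrule hidden inside. In one knob, a different one each time, its bore is 22 mm; in two it is 16 mm and they stop on the pin some 24 mm short of the seat. Origin: centre of underside; z up, x, y square to the sides
- knob_b: another such knob, the same in every outward way as knob_a; same origin and axes
- knob_c: another such knob, the same in every outward way as knob_a; same origin and axes
- pin: steel gauge pin, 19 mm diameter, 32 mm long, last 4 mm tapering to 13 mm at the tip, rising from a round flange 52 mm across (the seat). Rigid, fixed, leaning 0.35 rad from vertical, roughly towards the robot. Origin: centre of the seat, 45 mm above the table; z along the pin to its tip, y level. A seated knob has its origin here and its z along the pin
- gauge: the gauge's aluminium base plate, 100 (x) x 90 (y) x 12 mm, fixed to the table; origin at the centre of its underside, z up
- tray: white open reject tray, fixed, 160 (x) x 210 (y) mm outside, walls 4 mm thick and 25 mm high, floor 4 mm thick; origin at the centre of its underside, z up; empty at the start
- jar_a: small clear jar, white cap, 38 mm across, 42 mm tall, standing among the knobs; origin at the centre of its underside; to be left alone
- jar_b: small clear jar, black cap, 42 mm across, 45 mm tall, standing beyond the gauge and tray; origin at the centre of its underside; to be left alone
- cup: glass cup, 66 mm across, 80 mm tall, standing behind the gauge; origin at the centre of its underside; to be left alone
There are look-alikes about, which are no part of the job. What is shaped like the gauge but black or yellow is not meant. What is shaped like the knob_c but green is not meant.

How it is judged:
By the outcome, as a careful person would: the job done as asked, in the order asked, and still so for the second after the job is handed in, with the robot touching nothing.
It also fails if it takes over 72 s, if anything falls off the work surface, if the arm or the gripper's body presses on something with over 40 N, if the wrist force passes 120 N, or if a joint passes its speed limit or range.

## Robot

A 6-joint arm with a two-finger parallel gripper is mounted at the origin on the work surface. World frame = base frame: x ahead of the robot, y to its left, z up, the work surface at z = 0. Lengths are in mm, angles in degrees, forces in N, time in s.
With the tool pointing down it reaches from about 350 to 775 mm from the base axis. Payload 5.5 kg.
Tool frame: the origin (TCP) lies on the centre line of the jaws, within the pads' length; the fingertips stand 8 mm ahead of it and the grasp point (between the pads) lies 11 mm behind it (manip.nose_length is the distance from the TCP to the fingertips, in mm); z points along the fingers, y is the direction in which the jaws open and shut (so a half turn about z gives the same grasp; the last joint's range is limited). The gripper opens to 85 mm and grips with 20 to 120 N. Pads are 22 mm wide; open, the fingers measure 114 mm over their backs; the gripper's body (76 mm by 85 mm) begins 54 mm behind the grasp point. The pads swing forward as they close: fully open they stand 13 mm farther back than shut.
Start: joints at [-83.858, 17.945, 2.641, 74.691, 0, 82.002], TCP at [140.467, -557.62, 239.323] pointing down, gripper open.
Joint ranges: [-158.12, 158.12], [-49.38, 96.58], [-58.88, 72.47], [-126.05, 133.96], [-84.25, 85.87], [-180, 180]. Speed limits (degrees/s): [147.25, 147.25, 180, 180, 180, 180].

## Interface

Orientations are given as a 3x3 rotation matrix whose columns are the frame's x, y, z axes.
In Python, from cell import manip, eyes, order gives the robot as it stands.
- The arm moves only by the tool servo_tool, never from a script. Its argument "series" is a list of rows, each an object with "linear": the shift along the tool's x, y, z in mm, a list of three; "spin": the turn about the tool's z in degrees. In form: [{"linear": [tx, ty, tz], "spin": spin}, ...]. A call has 1 to 12 rows; each row shifts and turns the pose as measured when the row begins, along the tool's axes as they then stand; what a row does not reach is not made up. A row lasts 1/8 s, in which the tool goes at most 62.5 mm and 10.7 degrees, less where a joint would pass 70% of its speed; a pose out of reach is approached as far as the arm can. A call with a gripper value outside its range is refused whole. "grip" is the finger opening in mm, from 0 to 85.4, set as the call begins (left out, the last holds). The fingers move at their own pace and stop on an object; "force" is the grip in N (left out, the last holds). Time passes only in rows, so rows that do not move let the fingers close. It gives the time, the measured TCP pose, the force and the opening at its end, in the units of the state.
- manip.read_state(): the state, without advancing time (a new reading comes with each control period).
- eyes.get_image(name): name is "scene" or "top" or "wrist"; returns the picture (480x640x3 uint8, red, green, blue); there is no depth.
- eyes.camera_model(name): a dict with "fx", "fy", "cx", "cy" (pixels), "T" (4x4, takes a point from camera to world coordinates). Camera axes: x right, y up, looking along -z (the intrinsics and any distortion apply to the point x, -y, -z); pixel columns grow to the right and rows downward; lengths in mm; the calibration is good to about 2 mm. A picture is of the moment at which its call begins: read the wrist's pose just before it. camera_model takes no time and is no camera call; for the wrist camera it gives the pose at the moment of the call.
- order.job_done(): hands the job in, once; it reports no verdict.
The state is a dict: "time_s": time; "joints": joint angles; "joint_velocities": joint speeds; "joint_torque": joint torques, N m; "ee_pos": TCP position; "orientation": TCP orientation; "wrist_force": force on the tool from outside, world axes, zero at the start; "wrist_torque": the same for the moment, N m; "opening": finger opening in mm.
Only numpy, scipy, OpenCV 4.12 (cv2) and the standard library are available. Lean on these libraries where they do the work, as an engineer would, in place of code of your own. Each camera call takes 0.05 s, during which the arm holds its last target. There are 200 camera calls.

## Working session

There is one attempt and no reset: what is moved stays moved. The work goes in short steps, Python scripts to look and compute and a tool call to move; the robot and the scene stay as the last step left them, time stands still between calls to the robot, and variables do not carry over. Pictures are saved under pics/ and viewed, about 8 in all and at most 12, crops included, and the job is handed in when it is done.

Besides the shell and the picture viewer there is one more tool, called after ">>>" as name(argument=value, ...), one argument or row to a line, values as JSON. servo_tool: Moves the arm, as the interface text tells. Its arguments: {"type":"object","properties":{"series":{"type":"array","items":{"type":"object","properties":{"linear":{"type":"array","items":{"type":"number"}},"spin":{"type":"number"}}}},"grip":{"type":"number"},"force":{"type":"number"}},"required":["series"]}

```bash
ls; mkdir -p pics
python3 - <<'E'
from cell import manip,eyes,order
import cv2,numpy as np
s=manip.read_state();print(s['ee_pos'],s['orientation'],s['opening'],s['time_s'])
for n in ['scene','top','wrist']:
    m=eyes.camera_model(n);print(n,{k:(np.round(v,3).tolist() if k=='T' else v) for k,v in m.items()})
    cv2.imwrite(f'pics/{n}0.png',cv2.cvtColor(eyes.get_image(n),cv2.COLOR_RGB2BGR))
E
```

```text
pics
[ 140.42571406 -557.06719173  238.40642018] [[ 9.69698359e-01  2.44305251e-01 -1.92298174e-04]
 [ 2.44305181e-01 -9.69696625e-01  1.85304693e-03]
 [ 2.66238205e-04 -1.84387601e-03 -9.99998265e-01]] 85.73289017851098 0.0
scene {'fx': 485.50462377774403, 'fy': 485.50462377774403, 'cx': 314.4761124356157, 'cy': 239.38704765999293, 'T': [[0.13, -0.662, 0.738, 1221.079], [0.991, 0.1, -0.085, -102.69], [-0.017, 0.742, 0.67, 695.61], [0.0, 0.0, 0.0, 1.0]]}
top {'fx': 472.235012560789, 'fy': 472.235012560789, 'cx': 321.5709286940663, 'cy': 237.06465475337754, 'T': [[-0.003, 0.998, -0.066, 450.487], [-1.0, -0.004, -0.015, -23.832], [-0.015, 0.066, 0.998, 1023.723], [0.0, 0.0, 0.0, 1.0]]}
wrist {'fx': 338.4884216995912, 'fy': 338.4884216995912, 'cx': 318.3664294334603, 'cy': 242.1245540804494, 'T': [[0.243, 0.931, 0.272, 208.163], [-0.97, 0.234, 0.066, -540.354], [-0.002, -0.28, 0.96, 372.511], [0.0, 0.0, 0.0, 1.0]]}
```

View pics/top0.png

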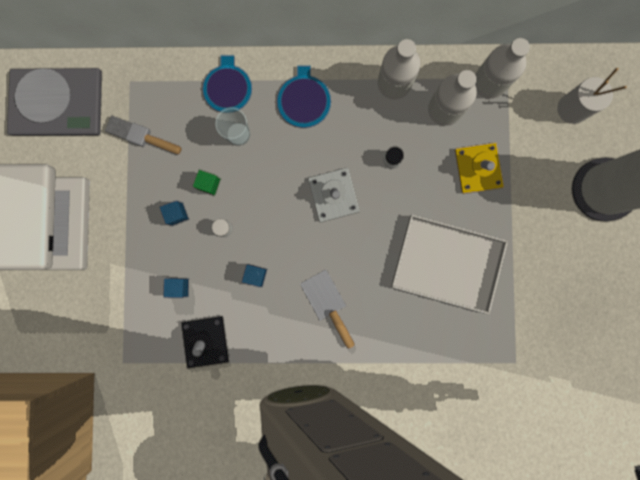

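View pics/scene0.png

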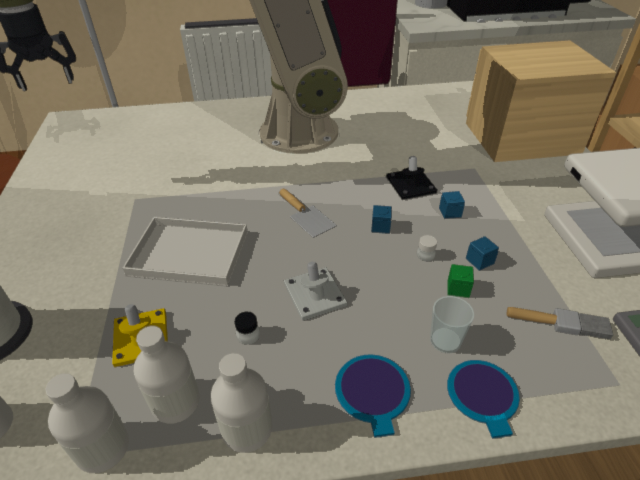

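Run:
```python
import cv2,numpy as np
t=cv2.imread('pics/top0.png');s=cv2.imread('pics/scene0.png')
def c(im,x,y,w,h,W,H):return cv2.resize(im[y:y+h,x:x+w],(W,H),interpolation=cv2.INTER_CUBIC)
a=np.hstack([c(t,300,160,70,60,350,300),c(s,275,250,90,60,450,300)])
b=np.hstack([c(t,150,170,130,100,390,300)[:, :390],c(t,150,200,130,95,410,300)])
cv2.imwrite('pics/c1.png',np.vstack([a,b]))
hsv=cv2.cvtColor(t,cv2.COLOR_BGR2HSV)
m=cv2.inRange(hsv,(98,120,40),(115,255,255));n,l,st,ce=cv2.connectedComponentsWithStats(m)
for i in range(1,n):
  if st[i,4]>100:
    print(st[i],ce[i].round(1)); v=hsv[...,2][l==i]; print(np.histogram(v,bins=10))
```

```text
[203  56  48  55 535] [226.2  83. ]
(array([ 15,  37,  38,  73,  86, 224,  43,   9,   8,   2]), array([ 85. ,  90.9,  96.8, 102.7, 108.6, 114.5, 120.4, 126.3, 132.2,
       138.1, 144. ]))
[277  66  53  61 612] [303.1  99.2]
(array([ 14,  17,   6,  48,  57,  76, 102, 224,  62,   6]), array([ 69. ,  75.4,  81.8,  88.2,  94.6, 101. , 107.4, 113.8, 120.2,
       126.6, 133. ]))
[161 202  26  22 415] [173.4 212.6]
(array([  8,  10,  10,  27,  23,   8,  18,  20, 178, 113]), array([55., 59., 63., 67., 71., 75., 79., 83., 87., 91., 95.]))
[243 265  23  21 336] [253.7 275.2]
(array([  6,   6,  10,   4,  21,  91, 112,  75,   7,   4]), array([ 76. ,  78.7,  81.4,  84.1,  86.8,  89.5,  92.2,  94.9,  97.6,
       100.3, 103. ]))
[164 279  24  18 402] [175.4 287.4]
(array([ 41,  16,   7,   8,   5,   4,  20,  19, 179, 103]), array([ 71. ,  74.5,  78. ,  81.5,  85. ,  88.5,  92. ,  95.5,  99. ,
       102.5, 106. ]))
```

View pics/c1.png

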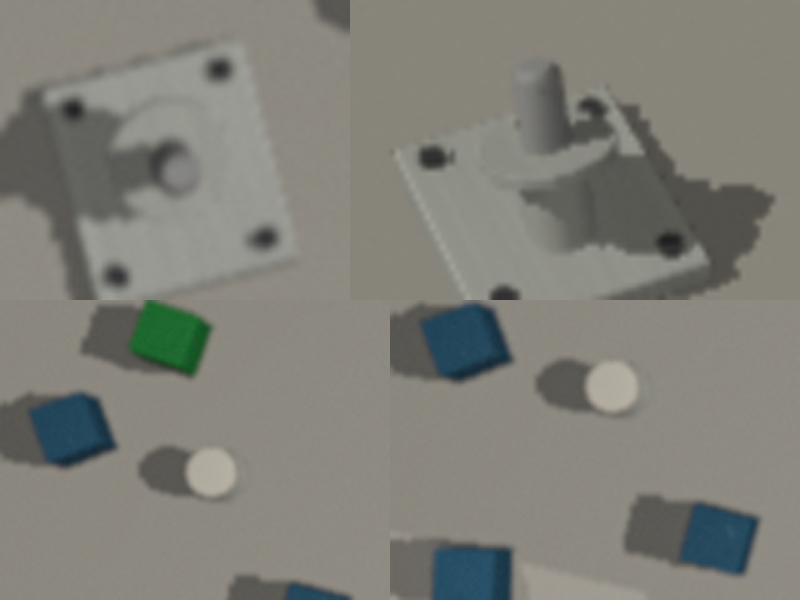

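```bash
cat > h.py <<'E'
import numpy as np,cv2
from cell import manip,eyes
def ray(m,p):
    T=np.array(m['T']);d=np.array([(p[0]-m['cx'])/m['fx'],-(p[1]-m['cy'])/m['fy'],-1.]);return T[:3,3],T[:3,:3]@d
def onz(m,p,z):
    o,d=ray(m,p);return o+d*(z-o[2])/d[2]
def tri(m1,p1,m2,p2):
    o1,d1=ray(m1,p1);o2,d2=ray(m2,p2);s=np.linalg.lstsq(np.c_[d1,-d2],o2-o1,rcond=None)[0]
    a,b=o1+s[0]*d1,o2+s[1]*d2;return (a+b)/2,np.linalg.norm(a-b)
E
python3 - <<'E'
from h import *
np.set_printoptions(precision=1,suppress=True)
mt,ms=eyes.camera_model('top'),eyes.camera_model('scene')
print('tip',tri(mt,(335.6,194.4),ms,(312.4,263)),onz(mt,(335.6,194.4),75)[:2],onz(ms,(312.4,263),75)[:2])
C=np.array([onz(mt,(300+a/5,160+b/5),12)[:2] for a,b in [(45,90),(240,42),(298,255),(100,300)]])
print('gauge',C.mean(0),np.linalg.norm(C-np.roll(C,-1,0),axis=1));e=C[0]-C[3]+C[1]-C[2];print('yaw',np.degrees(np.arctan2(e[1],e[0])))
e=C[0]-C[1]+C[3]-C[2];print('yaw y',np.degrees(np.arctan2(-e[0],e[1])))
t=cv2.imread('pics/top0.png');hsv=cv2.cvtColor(t,cv2.COLOR_BGR2HSV)
m=cv2.inRange(hsv,(98,120,40),(115,255,255))
for name,(x,y),th in [('A',(173,212),83),('B',(175,287),92),('C',(254,275),86)]:
    k=np.zeros_like(m);k[y-18:y+18,x-18:x+18]=1;q=((m>0)&(hsv[...,2]>th)&(k>0)).astype(np.uint8)
    c=max(cv2.findContours(q,0,cv2.CHAIN_APPROX_NONE)[0],key=cv2.contourArea)
    b=cv2.boxPoints(cv2.minAreaRect(c));W=np.array([onz(mt,p,46)[:2] for p in b]);
    d=W[1]-W[0];print(name,b.mean(0),W.mean(0),np.linalg.norm(W-np.roll(W,-1,0),axis=1),'yaw',np.degrees(np.arctan2(d[1],d[0]))%90)
# jars
print('jarA',onz(mt,(221,228),42),'jarB',onz(mt,(394,156),45))
g=cv2.cvtColor(t,cv2.COLOR_BGR2GRAY)
for n,p,z in [('tl',(412,217),25),('tr',(505,241),25),('br',(489,311),25),('bl',(393,282),25)]: print(n,onz(mt,p,z))
E
```

```text
tip (array([600.1, -37. ,  74.9]), np.float64(2.1947839423359294)) [599.9 -38.1] [600.2 -36. ]
gauge [610.1 -35.9] [87.  96.1 87.4 94.5]
yaw 14.576791245346845
yaw y 13.136088242202858
A [171.3 211.9] [569.4 305.4] [37.7 36.4 37.6 36.4] yaw 19.900860169642456
B [173.  287.5] [411.9 298.9] [37.5 35.  37.4 35. ] yaw 89.86547003087267
C [253.1 275.1] [437.  132.9] [35.5 37.8 35.4 37.7] yaw 76.32330591538923
jarA [535.4 201.5  42. ] jarB [ 685.2 -161.3   45. ]
tl [ 558.7 -200.5   25. ]
tr [ 507.  -395.1   25. ]
br [ 360.9 -357.7   25. ]
bl [ 421.6 -158.6   25. ]
```

>>> servo_tool(
  series=[
    {"linear": [39, -32, 0], "spin": 0},
    {"linear": [39, -32, 0], "spin": 0},
    {"linear": [39, -32, 0], "spin": 0},
    {"linear": [39, -32, 0], "spin": 0},
    {"linear": [39, -32, 0], "spin": 0},
    {"linear": [39, -32, 0], "spin": 0},
    {"linear": [39, -32, 0], "spin": 0},
    {"linear": [39, -32, 0], "spin": 0},
    {"linear": [39, -32, 0], "spin": 0},
    {"linear": [39, -32, 0], "spin": 0},
  ],
  grip=75,
)

```text
time_s: 1.4
ee_pos: [447.4, -142.2, 236.6]
orientation: [[0.972, 0.236, -0.0], [0.236, -0.972, 0.003], [0.001, -0.003, -1.0]]
wrist_force: [0.3, -1.4, 0.2]
opening: 74.8
```

>>> servo_tool(
  series=[
    {"linear": [9, -45, 14], "spin": 0},
    {"linear": [9, -45, 14], "spin": 0},
    {"linear": [9, -45, 14], "spin": 0},
    {"linear": [9, -45, 14], "spin": 0},
    {"linear": [9, -45, 14], "spin": 0},
    {"linear": [9, -45, 14], "spin": 0},
    {"linear": [0, 0, 0], "spin": 9},
    {"linear": [0, 0, 0], "spin": 9},
    {"linear": [0, 0, 0], "spin": 9},
    {"linear": [0, 0, 0], "spin": 0},
  ],
)

```text
time_s: 2.65
ee_pos: [432.0, 53.4, 148.9]
orientation: [[0.993, -0.114, -0.003], [-0.114, -0.99, 0.078], [-0.012, -0.077, -0.997]]
wrist_force: [-0.5, 0.4, 0.5]
opening: 75.1
```

Run:
```python
from h import *
m=eyes.camera_model('wrist');i=eyes.get_image('wrist');im=cv2.cvtColor(i,cv2.COLOR_RGB2BGR)
cv2.imwrite('pics/w1.png',im);hsv=cv2.cvtColor(im,cv2.COLOR_BGR2HSV)
k=cv2.inRange(hsv,(98,120,30),(115,255,255));n,l,st,ce=cv2.connectedComponentsWithStats(k)
for j in range(1,n):
  if st[j,4]>300: print(st[j],ce[j],onz(m,ce[j],40))
```

```text
[   0   56   41   72 1762] [13.80590238 94.36095346] [558.69276678 263.82486365  40.        ]
[ 198  206   67   67 3646] [230.         238.49067471] [439.59356318 128.53826275  40.        ]
[   8  252   94   62 4209] [ 55.12710858 282.595866  ] [415.75455908 284.26676031  40.        ]
```

View pics/w1.png

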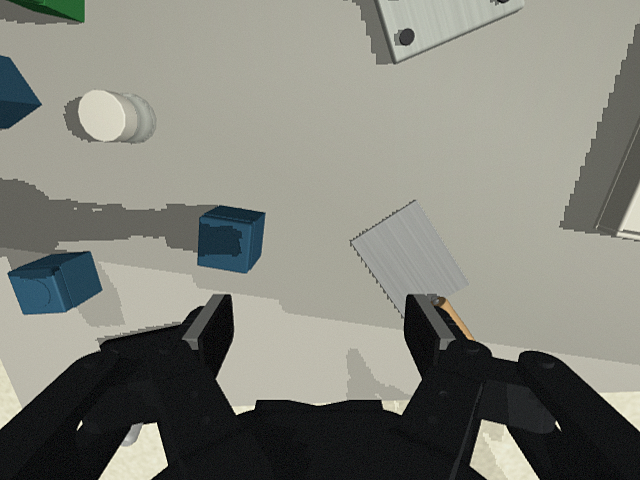

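Run:
```python
from h import *
s=manip.read_state();print(s['time_s'],np.round(s['joints'],1),np.round(s['joint_velocities'],1),np.round(s['ee_pos'],1),np.round(s['orientation'],3).tolist(),manip.nose_length)
```

```text
2.7 [ -6.5   5.6 -26.2  58.9   4.4 179.9] [2.2 0.2 0.4 0.1 0.2 0.1] [432.1  54.4 148.9] [[0.994, -0.112, -0.003], [-0.112, -0.991, 0.078], [-0.011, -0.078, -0.997]] 8.0
```

```bash
cat >> h.py <<'E'
import json,sys
def plan(target,yaw,n,rot=1,off=0):
    """n rows to TCP target, yaw deg; rounded"""
    s=manip.read_state();R=np.array(s['orientation']);p=np.array(s['ee_pos']);y0=np.degrees(np.arctan2(R[1,0],R[0,0]))
    print('t',s['time_s'],'pos',p.round(1),'yaw',round(y0,1),'z',R[:,2].round(3),'F',np.round(s['wrist_force'],1),'op',round(s['opening'],1),'j',np.round(s['joints'],0))
    sp=-((yaw-y0+180)%360-180); sp+=off; d=(np.array(target)-p)/n;rows=[]
    for k in range(n):
        rows.append({"linear":(R.T@d).round().astype(int).tolist() if np.linalg.norm(d)*n>25 else (R.T@d).round(1).tolist(),"spin":round(sp/n,1)})
        a=np.radians(rows[-1]["spin"]);R=R@np.array([[np.cos(a),-np.sin(a),0],[np.sin(a),np.cos(a),0],[0,0,1]])
    print('step',np.linalg.norm(d).round(1),'spin',sp);print(json.dumps(rows))
def topface(m,im,c,z=46,r=45):
    hsv=cv2.cvtColor(im,cv2.COLOR_RGB2HSV);k=cv2.inRange(hsv,(98,120,30),(115,255,255))
E
python3 -c "
from h import *
plan((437,131,140),166.3,17)"
```

```text
t 2.7 pos [432.1  54.4 148.9] yaw -6.4 z [-0.003  0.078 -0.997] F [-0.1 -0.1 -0.5] op 74.7 j [ -6.   6. -26.  59.   4. 180.]
step 4.5 spin -172.70314426113248
[{"linear": [0, -4, 1], "spin": -10.2}, {"linear": [1, -4, 1], "spin": -10.2}, {"linear": [1, -4, 1], "spin": -10.2}, {"linear": [2, -4, 1], "spin": -10.2}, {"linear": [3, -4, 1], "spin": -10.2}, {"linear": [3, -3, 1], "spin": -10.2}, {"linear": [4, -2, 1], "spin": -10.2}, {"linear": [4, -2, 1], "spin": -10.2}, {"linear": [4, -1, 1], "spin": -10.2}, {"linear": [4, 0, 1], "spin": -10.2}, {"linear": [4, 1, 1], "spin": -10.2}, {"linear": [4, 1, 1], "spin": -10.2}, {"linear": [4, 2, 1], "spin": -10.2}, {"linear": [3, 3, 1], "spin": -10.2}, {"linear": [3, 3, 1], "spin": -10.2}, {"linear": [2, 4, 1], "spin": -10.2}, {"linear": [1, 4, 1], "spin": -10.2}]
```

>>> servo_tool(
  series=[
    {"linear": [0, -4, 1], "spin": -10.5},
    {"linear": [1, -4, 1], "spin": -10.5},
    {"linear": [1, -4, 1], "spin": -10.5},
    {"linear": [2, -4, 1], "spin": -10.5},
    {"linear": [3, -4, 1], "spin": -10.5},
    {"linear": [3, -3, 1], "spin": -10.5},
    {"linear": [4, -2, 1], "spin": -10.5},
    {"linear": [4, -2, 1], "spin": -10.5},
    {"linear": [4, -1, 1], "spin": -10.5},
    {"linear": [4, 0, 1], "spin": -10.5},
    {"linear": [4, 1, 1], "spin": -10.5},
    {"linear": [4, 1, 1], "spin": -10.5},
  ],
)

```text
time_s: 4.2
ee_pos: [430.5, 121.0, 140.2]
orientation: [[-0.541, 0.841, -0.005], [0.838, 0.54, 0.08], [0.07, 0.039, -0.997]]
wrist_force: [-0.1, 0.0, 0.2]
opening: 75.2
```

```bash
python3 -c "
from h import *
plan((437,131,140),166.3,6)"
```

```text
t 4.2 pos [430.5 121.  140.2] yaw 122.8 z [-0.005  0.08  -0.997] F [-0.1  0.   0.2] op 75.2 j [  2.   7. -26.  57.   5.  60.]
step 2.0 spin -43.46053491471892
[{"linear": [0.8, 1.8, 0.2], "spin": -7.2}, {"linear": [0.6, 1.9, 0.2], "spin": -7.2}, {"linear": [0.3, 2.0, 0.2], "spin": -7.2}, {"linear": [0.1, 2.0, 0.2], "spin": -7.2}, {"linear": [-0.2, 2.0, 0.2], "spin": -7.2}, {"linear": [-0.4, 1.9, 0.2], "spin": -7.2}]
```

>>> servo_tool(
  series=[
    {"linear": [1, 2, 0], "spin": -8.7},
    {"linear": [1, 2, 0], "spin": -8.7},
    {"linear": [0, 2, 0], "spin": -8.7},
    {"linear": [0, 2, 0], "spin": -8.7},
    {"linear": [0, 2, 0], "spin": -8.7},
  ],
)

```text
time_s: 4.82
ee_pos: [433.9, 136.8, 140.5]
orientation: [[-0.98, 0.198, -0.007], [0.197, 0.977, 0.08], [0.023, 0.077, -0.997]]
wrist_force: [0.3, -0.5, 0.2]
opening: 75.7
```

Run:
```python
from h import *
m=eyes.camera_model('wrist');im=cv2.cvtColor(eyes.get_image('wrist'),cv2.COLOR_RGB2BGR);cv2.imwrite('pics/w2.png',im)
plan((437,132,100),166.3,2)
print(np.round(m['T'],2))
```

```text
t 4.875 pos [434.  137.  140.6] yaw 168.9 z [-0.007  0.08  -0.997] F [ 0.6  0.2 -0. ] op 75.1 j [  4.   8. -25.  57.   5.  16.]
step 20.5 spin 2.5934674547782777
[{"linear": [-2, -4, 20], "spin": 1.3}, {"linear": [-2, -4, 20], "spin": 1.3}]
[[ 2.0000e-01 -9.4000e-01 -2.7000e-01  3.6400e+02]
 [ 9.8000e-01  2.1000e-01 -2.0000e-02  1.3967e+02]
 [ 8.0000e-02 -2.6000e-01  9.6000e-01  2.7574e+02]
 [ 0.0000e+00  0.0000e+00  0.0000e+00  1.0000e+00]]
```

View pics/w2.png

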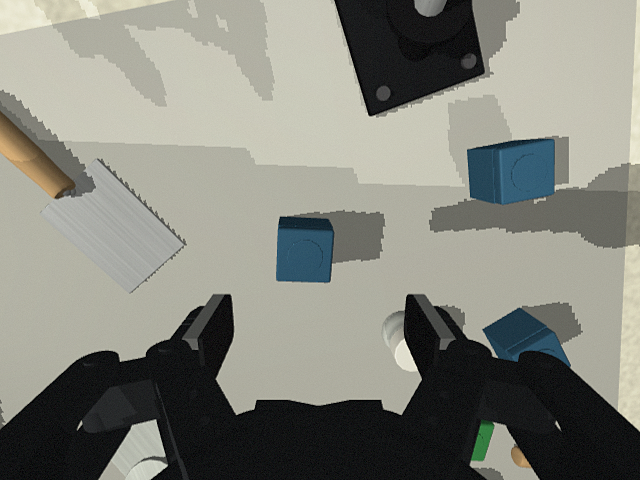

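Run:
```python
from h import *
m=eyes.camera_model('wrist')
for p in [(304.5,254),(280,227),(332,230),(330,283),(277,281),(525,172)]: print(p,onz(m,p,46).round(1))
```

```text
(304.5, 254) [434.  133.8  46. ]
(280, 227) [411.3 121.3  46. ]
(332, 230) [421.1 156.2  46. ]
(330, 283) [459.7 147.4  46. ]
(277, 281) [449.6 110.3  46. ]
(525, 172) [409.  296.8  46. ]
```

```bash
python3 -c "
from h import *
plan((436,134,22),166.3,4)"
```

```text
t 4.875 pos [434.  137.  140.6] yaw 168.9 z [-0.007  0.08  -0.997] F [ 0.6  0.2 -0. ] op 75.1 j [  4.   8. -25.  57.   5.  16.]
step 29.7 spin 2.5934674547782777
[{"linear": [-1, -3, 29], "spin": 0.6}, {"linear": [-1, -3, 29], "spin": 0.6}, {"linear": [-1, -3, 29], "spin": 0.6}, {"linear": [-1, -3, 29], "spin": 0.6}]
```

>>> servo_tool(
  series=[
    {"linear": [-1, -3, 29], "spin": 0.9},
    {"linear": [-1, -3, 29], "spin": 0.9},
    {"linear": [-1, -3, 29], "spin": 0.9},
    {"linear": [0, -3, 27], "spin": 0.9},
    {"linear": [0, 0, 3], "spin": 0},
  ],
)

```text
time_s: 5.5
ee_pos: [434.1, 139.1, 20.9]
orientation: [[-0.966, 0.257, -0.005], [0.255, 0.963, 0.081], [0.025, 0.077, -0.997]]
wrist_force: [0.0, 0.7, 1.2]
opening: 75.0
```

```bash
python3 -c "
from h import *
plan((436,134,22),166.3,1)"
```

```text
t 5.5 pos [434.1 139.1  20.9] yaw 165.2 z [-0.005  0.081 -0.997] F [0.  0.7 1.2] op 75.0 j [  5.  16. -35.  39.   5.  19.]
step 5.5 spin -1.1034824829009438
[{"linear": [-3.1, -4.3, -1.6], "spin": -1.1}]
```

>>> servo_tool(
  series=[
    {"linear": [-2, -5, -2], "spin": -1},
    {"linear": [0, 0, 0], "spin": 0},
  ],
)

```text
time_s: 5.75
ee_pos: [435.7, 134.1, 23.9]
orientation: [[-0.971, 0.237, -0.003], [0.236, 0.968, 0.081], [0.022, 0.078, -0.997]]
wrist_force: [1.0, 0.1, 0.0]
opening: 74.8
```

>>> servo_tool(
  series=[
    {"linear": [0, 0, 0], "spin": 0},
    {"linear": [0, 0, 0], "spin": 0},
    {"linear": [0, 0, 0], "spin": 0},
    {"linear": [0, 0, 0], "spin": 0},
  ],
  grip=36,
  force=20,
)

```text
time_s: 6.25
ee_pos: [437.4, 134.0, 26.0]
orientation: [[-0.971, 0.238, 0.001], [0.237, 0.968, 0.081], [0.018, 0.079, -0.997]]
wrist_force: [0.1, -0.2, -0.3]
opening: 41.1
```

```bash
python3 -c "
from h import *
plan((436,134,22),166.3,1)"
```

```text
t 6.25 pos [437.4 134.   26. ] yaw 166.3 z [ 0.001  0.081 -0.997] F [ 0.1 -0.2 -0.3] op 41.1 j [  4.  15. -35.  40.   5.  18.]
step 4.3 spin -0.02559608943553826
[{"linear": [1.3, -0.7, 4.0], "spin": -0.0}]
```

>>> servo_tool(
  series=[
    {"linear": [0, 0, 0], "spin": 0},
    {"linear": [0, -2, -30], "spin": 0},
    {"linear": [0, -3, -45], "spin": 0},
    {"linear": [0, -3, -45], "spin": 0},
  ],
)

```text
time_s: 6.75
ee_pos: [431.7, 116.3, 143.7]
orientation: [[-0.971, 0.238, -0.009], [0.236, 0.968, 0.081], [0.028, 0.077, -0.997]]
wrist_force: [0.6, -0.5, -1.0]
opening: 41.0
```

```bash
python3 -c "
from h import *
plan((601,-39,135),180,6)"
```

```text
t 6.75 pos [431.7 116.3 143.7] yaw 166.3 z [-0.009  0.081 -0.997] F [ 0.6 -0.5 -1. ] op 41.0 j [  2.   7. -25.  58.   5.  15.]
step 38.3 spin -13.67536794981612
[{"linear": [-34, -18, -1], "spin": -2.3}, {"linear": [-33, -20, -1], "spin": -2.3}, {"linear": [-32, -21, -1], "spin": -2.3}, {"linear": [-31, -22, -1], "spin": -2.3}, {"linear": [-30, -24, -1], "spin": -2.3}, {"linear": [-29, -25, -1], "spin": -2.3}]
```

>>> servo_tool(
  series=[
    {"linear": [-34, -18, -1], "spin": -2.3},
    {"linear": [-33, -20, -1], "spin": -2.3},
    {"linear": [-32, -21, -1], "spin": -2.3},
    {"linear": [-31, -22, -1], "spin": -2.3},
    {"linear": [-30, -24, -1], "spin": -2.3},
    {"linear": [-29, -25, -1], "spin": -2.3},
    {"linear": [0, 0, 0], "spin": 0},
  ],
)

```text
time_s: 7.62
ee_pos: [609.0, -43.3, 138.9]
orientation: [[-1.0, -0.011, -0.002], [-0.011, 0.997, 0.082], [0.002, 0.082, -0.997]]
wrist_force: [-0.7, 0.5, -1.4]
opening: 40.7
```

Run:
```python
from h import *
plan((601,-39,104),180,2)
s=cv2.cvtColor(eyes.get_image('scene'),cv2.COLOR_RGB2BGR);w=cv2.cvtColor(eyes.get_image('wrist'),cv2.COLOR_RGB2BGR)
cv2.imwrite('pics/c2.png',np.hstack([cv2.resize(s[180:330,230:380],(450,450),interpolation=2),cv2.resize(w[150:450,200:433],(350,450))]))
```

```text
t 7.625 pos [609.  -43.3 138.9] yaw -179.4 z [-0.002  0.082 -0.997] F [-0.7  0.5 -1.4] op 40.7 j [-14.  25.  -1.  65.   5. -14.]
step 18.0 spin 0.617765878893124
[{"linear": [4, 1, 18], "spin": 0.3}, {"linear": [4, 1, 18], "spin": 0.3}]
```

View pics/c2.png

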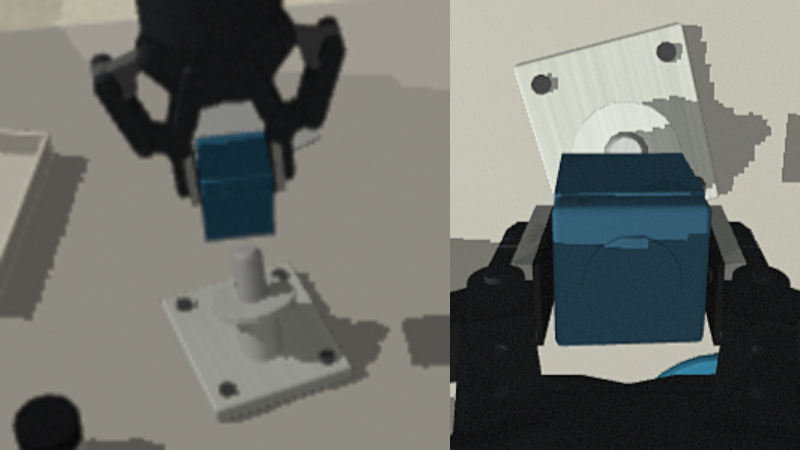

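>>> servo_tool(
  series=[
    {"linear": [4, 1, 18], "spin": 0.3},
    {"linear": [4, 1, 16], "spin": 0.3},
    {"linear": [0, 0, 0], "spin": 0},
  ],
)

```text
time_s: 8.1
ee_pos: [595.3, -33.4, 104.9]
orientation: [[-1.0, -0.003, -0.007], [-0.003, 0.996, 0.084], [0.007, 0.084, -0.996]]
wrist_force: [0.3, -0.4, -0.6]
opening: 41.2
```

```bash
python3 -c "
from h import *
plan((601,-39,96),180,3)"
```

```text
t 8.1 pos [595.3 -33.4 104.9] yaw -179.8 z [-0.007  0.084 -0.996] F [ 0.3 -0.4 -0.6] op 41.2 j [-13.  25.  -6.  60.   5. -13.]
step 4.0 spin 0.1928595662401449
[{"linear": [-1.9, -2.1, 2.8], "spin": 0.1}, {"linear": [-1.9, -2.1, 2.8], "spin": 0.1}, {"linear": [-1.9, -2.1, 2.8], "spin": 0.1}]
```

>>> servo_tool(
  series=[
    {"linear": [-4, -4, 0], "spin": 0},
    {"linear": [-1, -1, 0], "spin": 0},
    {"linear": [0, 0, 0], "spin": 0},
    {"linear": [0, 0, 4], "spin": 0},
    {"linear": [0, 0, 3], "spin": 0},
    {"linear": [0, 0, 1], "spin": 0},
  ],
)

```text
time_s: 8.85
ee_pos: [601.7, -37.6, 98.6]
orientation: [[-1.0, -0.004, -0.004], [-0.004, 0.997, 0.083], [0.004, 0.083, -0.997]]
wrist_force: [0.1, -0.0, -1.2]
opening: 40.7
```

```bash
python3 -c "
from h import *
plan((601,-39,96),180,3)"
```

```text
t 8.85 pos [601.7 -37.6  98.6] yaw -179.8 z [-0.004  0.083 -0.997] F [ 0.1 -0.  -1.2] op 40.7 j [-13.  26.  -6.  59.   5. -14.]
step 1.0 spin 0.24819923530560573
[{"linear": [0.2, -0.5, 0.8], "spin": 0.1}, {"linear": [0.2, -0.5, 0.8], "spin": 0.1}, {"linear": [0.2, -0.5, 0.8], "spin": 0.1}]
```

Down a bit more, then push towards −x (tool +x) gently to pivot.

>>> servo_tool(
  series=[
    {"linear": [0, -1, 2], "spin": 0},
    {"linear": [0, 0, 2], "spin": 0},
    {"linear": [3, 0, 0], "spin": 0},
    {"linear": [3, 0, 0], "spin": 0},
  ],
)

```text
time_s: 9.35
ee_pos: [596.9, -38.4, 94.4]
orientation: [[-1.0, -0.004, -0.001], [-0.005, 0.996, 0.084], [0.001, 0.084, -0.997]]
wrist_force: [4.1, 0.3, -1.4]
opening: 40.3
```

>>> servo_tool(
  series=[
    {"linear": [3, 0, 0], "spin": 0},
    {"linear": [3, 0, 0], "spin": 0},
  ],
)

```text
time_s: 9.6
ee_pos: [594.4, -38.8, 95.9]
orientation: [[-1.0, -0.005, 0.007], [-0.005, 0.997, 0.083], [-0.008, 0.083, -0.997]]
wrist_force: [6.4, -0.2, -1.4]
opening: 39.9
```

>>> servo_tool(
  series=[
    {"linear": [4, 0, 1], "spin": 0},
    {"linear": [4, 0, 1], "spin": 0},
    {"linear": [3, 0, 1], "spin": 0},
  ],
)

```text
time_s: 9.98
ee_pos: [592.0, -39.4, 96.3]
orientation: [[-1.0, -0.008, 0.026], [-0.005, 0.997, 0.082], [-0.027, 0.082, -0.996]]
wrist_force: [8.2, 0.5, -2.5]
opening: 39.2
```

Run:
```python
from h import *
plan((589,-39,94),180,3)
s=cv2.cvtColor(eyes.get_image('scene'),cv2.COLOR_RGB2BGR);w=cv2.cvtColor(eyes.get_image('wrist'),cv2.COLOR_RGB2BGR)
cv2.imwrite('pics/c3.png',np.hstack([cv2.resize(s[180:330,230:380],(450,450),interpolation=2),cv2.resize(w[150:450,200:433],(350,450))]))
```

```text
t 9.975 pos [592.  -39.4  96.3] yaw -179.7 z [ 0.026  0.082 -0.996] F [ 8.2  0.5 -2.5] op 39.2 j [-14.  24. -10.  56.   5. -14.]
step 1.3 spin 0.30650886390878895
[{"linear": [1.0, 0.1, 0.8], "spin": 0.1}, {"linear": [1.0, 0.1, 0.8], "spin": 0.1}, {"linear": [1.0, 0.1, 0.8], "spin": 0.1}]
```

View pics/c3.png

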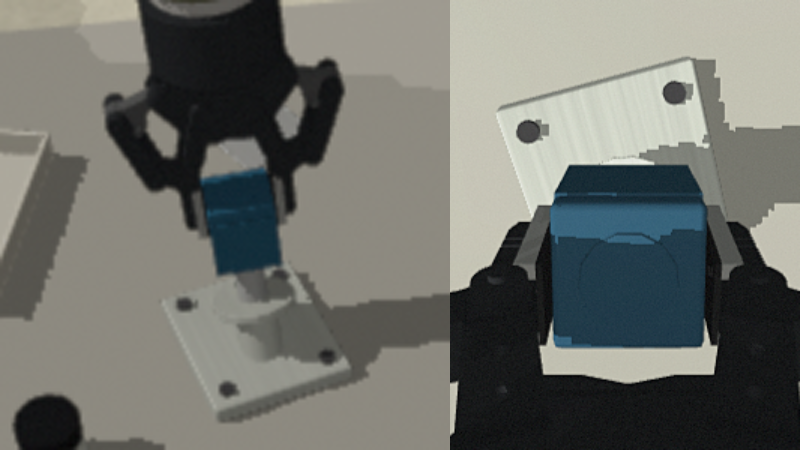

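>>> servo_tool(
  series=[
    {"linear": [7, 0, 3], "spin": 0},
    {"linear": [7, 0, 3], "spin": 0},
  ],
)

```text
time_s: 10.32
ee_pos: [584.8, -39.4, 93.0]
orientation: [[-0.999, -0.01, 0.041], [-0.006, 0.997, 0.082], [-0.042, 0.081, -0.996]]
wrist_force: [9.0, 1.3, -2.7]
opening: 39.7
```

>>> servo_tool(
  series=[
    {"linear": [7, 0, 3], "spin": 0},
    {"linear": [7, 0, 3], "spin": 0},
  ],
)

```text
time_s: 10.58
ee_pos: [579.0, -39.4, 89.7]
orientation: [[-0.998, -0.012, 0.059], [-0.008, 0.997, 0.081], [-0.06, 0.081, -0.995]]
wrist_force: [11.5, 2.2, -2.5]
opening: 39.9
```

```bash
cat >> h.py <<'E'
def pivot():
    """knob pivot (deg, + = bottom to world +x) relative to tool from wrist picture's bottom/top edge rows"""
    m=eyes.camera_model('wrist');im=eyes.get_image('wrist');cv2.imwrite('pics/last_w.png',im[...,::-1])
    s=manip.read_state();R=np.array(s['orientation']);p=np.array(s['ee_pos'])-11*R[:,2]
    hsv=cv2.cvtColor(im,cv2.COLOR_RGB2HSV);k=cv2.inRange(hsv,(95,100,20),(118,255,255))
    col=np.median(k[200:420,300:340],axis=1);r=np.where(col>0)[0]+200;print('mask rows',r.min(),r.max())
    v=np.median(hsv[200:420,300:340,2],axis=1).astype(int);print('V',v[r.min()-202:r.min()-150].tolist())
    T=np.linalg.inv(np.array(m['T']))
    def row(q):
        c=T[:3,:3]@q+T[:3,3];return m['cy']+m['fy']*(-c[1])/(-c[2])
    for th in range(-10,45,5):
        a=np.radians(th);ux=np.array([np.cos(a),0,np.sin(a)]);uz=np.array([-np.sin(a),0,np.cos(a)])  # knob x,z in (tool -x, ., -tool z)
        F=lambda x,z:p+R@np.diag([-1,1,-1])@(ux*x+uz*z)
        print(th,[round(row(F(x,z))) for x,z in [(-20,-37),(-20,9),(20,9)]])
E
python3 -c "
from h import *
pivot()"
```

```text
mask rows 285 389
V [222, 153, 33, 52, 68, 88, 100, 112, 123, 130, 127, 127, 128, 127, 128, 128, 126, 126, 125, 125, 127, 127, 108, 81, 80, 78, 81, 81, 83, 82, 83, 82, 83, 83, 83, 83, 83, 83, 83, 82, 83, 83, 82, 83, 83, 83, 82, 82, 83, 83, 83, 82]
-10 [242, 299, 379]
-5 [247, 294, 381]
0 [252, 290, 382]
5 [257, 286, 383]
10 [262, 283, 384]
15 [268, 280, 384]
20 [274, 278, 384]
25 [280, 276, 383]
30 [287, 274, 382]
35 [293, 273, 380]
40 [300, 272, 378]
```

Run:
```python
from h import *
s=cv2.cvtColor(eyes.get_image('scene'),cv2.COLOR_RGB2BGR);w=cv2.imread('pics/last_w.png')
cv2.imwrite('pics/c4.png',np.hstack([cv2.resize(s[180:330,230:380],(450,450),interpolation=2),cv2.resize(w[150:450,200:433],(350,450))]))
```

```text
(no output)
```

View pics/c4.png

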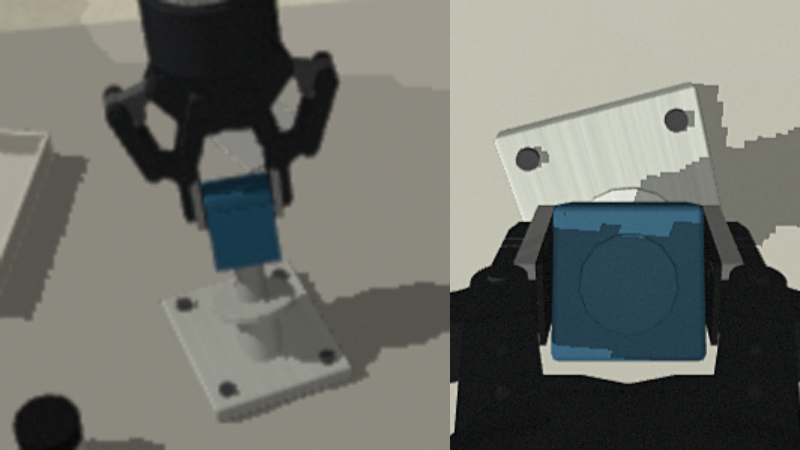

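>>> servo_tool(
  series=[
    {"linear": [-3, 0, 1], "spin": 0},
    {"linear": [-3, 0, 2], "spin": 0},
    {"linear": [-2, 0, 3], "spin": 0},
  ],
)

```text
time_s: 11.05
ee_pos: [584.9, -38.8, 83.9]
orientation: [[-0.998, -0.012, 0.054], [-0.007, 0.997, 0.081], [-0.055, 0.08, -0.995]]
wrist_force: [0.4, -0.1, -0.7]
opening: 39.4
```

>>> servo_tool(
  series=[
    {"linear": [-2, 0, 3], "spin": 0},
    {"linear": [-2, 0, 3], "spin": 0},
  ],
)

```text
time_s: 11.3
ee_pos: [588.5, -38.1, 77.0]
orientation: [[-0.999, -0.011, 0.052], [-0.007, 0.997, 0.081], [-0.053, 0.081, -0.995]]
wrist_force: [-0.7, -0.5, -0.8]
opening: 39.6
```

>>> servo_tool(
  series=[
    {"linear": [-1, 0, 3], "spin": 0},
    {"linear": [-1, 0, 3], "spin": 0},
  ],
)

```text
time_s: 11.55
ee_pos: [590.8, -37.5, 70.3]
orientation: [[-0.999, -0.011, 0.051], [-0.007, 0.997, 0.081], [-0.052, 0.081, -0.995]]
wrist_force: [-0.8, 0.1, -1.2]
opening: 39.6
```

>>> servo_tool(
  series=[
    {"linear": [-1, 0, 2], "spin": 0},
    {"linear": [0, 0, 1], "spin": 0},
  ],
)

```text
time_s: 11.8
ee_pos: [591.4, -37.4, 69.3]
orientation: [[-0.999, -0.011, 0.051], [-0.007, 0.997, 0.081], [-0.052, 0.08, -0.995]]
wrist_force: [-3.5, -0.8, 7.0]
opening: 40.1
```

Run:
```python
from h import *
plan((598,-36.5,69),180,3)
s=cv2.cvtColor(eyes.get_image('scene'),cv2.COLOR_RGB2BGR);w=cv2.cvtColor(eyes.get_image('wrist'),cv2.COLOR_RGB2BGR)
cv2.imwrite('pics/c5.png',np.hstack([cv2.resize(s[180:330,230:380],(450,450),interpolation=2),cv2.resize(w[150:450,200:433],(350,450))]))
```

```text
t 11.8 pos [591.4 -37.4  69.3] yaw -179.6 z [ 0.051  0.081 -0.995] F [-3.5 -0.8  7. ] op 40.1 j [-14.  24. -14.  51.   5. -14.]
step 2.2 spin 0.3911160012586379
[{"linear": [-2.2, 0.3, 0.2], "spin": 0.1}, {"linear": [-2.2, 0.3, 0.2], "spin": 0.1}, {"linear": [-2.2, 0.3, 0.2], "spin": 0.1}]
```

View pics/c5.png

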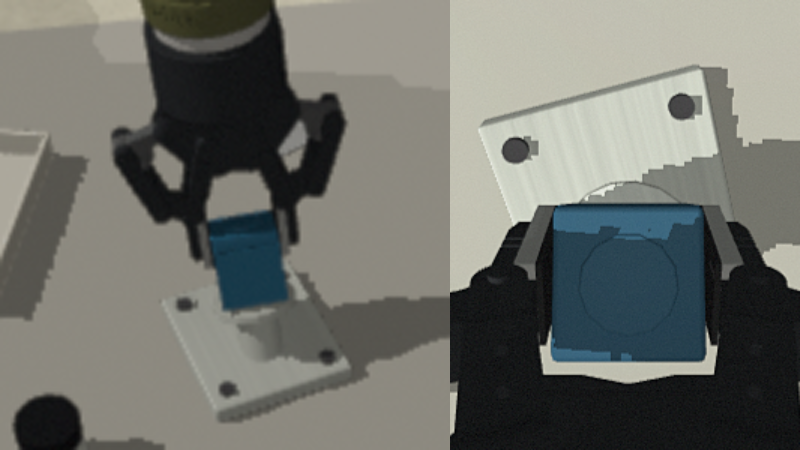

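>>> servo_tool(
  series=[
    {"linear": [0, 0, 0], "spin": 0},
    {"linear": [0, 0, 0], "spin": 0},
    {"linear": [0, 0, 0], "spin": 0},
  ],
  grip=75,
)

```text
time_s: 12.28
ee_pos: [592.0, -37.5, 69.8]
orientation: [[-0.999, -0.011, 0.053], [-0.007, 0.997, 0.08], [-0.053, 0.08, -0.995]]
wrist_force: [-0.8, -0.7, 0.2]
opening: 75.3
```

>>> servo_tool(
  series=[
    {"linear": [0, 0, -15], "spin": 0},
    {"linear": [0, -3, -40], "spin": 0},
    {"linear": [0, -3, -40], "spin": 0},
    {"linear": [0, 0, 0], "spin": 0},
  ],
)

```text
time_s: 12.78
ee_pos: [587.0, -51.6, 168.7]
orientation: [[-0.999, -0.011, 0.053], [-0.007, 0.997, 0.08], [-0.054, 0.08, -0.995]]
wrist_force: [0.1, -0.4, -1.0]
opening: 75.5
```

Run:
```python
from h import *
plan((411,298,100),180,9)
s=cv2.cvtColor(eyes.get_image('scene'),cv2.COLOR_RGB2BGR);t=cv2.cvtColor(eyes.get_image('top'),cv2.COLOR_RGB2BGR);w=cv2.cvtColor(eyes.get_image('wrist'),cv2.COLOR_RGB2BGR)
cv2.imwrite('pics/w6.png',w)
cv2.imwrite('pics/c6.png',np.hstack([cv2.resize(s[210:330,260:380],(450,450),interpolation=2),cv2.resize(w[100:400,200:433],(350,450))]))
```

```text
t 12.775 pos [587.  -51.6 168.7] yaw -179.6 z [ 0.053  0.08  -0.995] F [ 0.1 -0.4 -1. ] op 75.5 j [-15.  19.  -6.  63.   5. -16.]
step 44.2 spin 0.4134776419633681
[{"linear": [20, 38, 10], "spin": 0.0}, {"linear": [20, 38, 10], "spin": 0.0}, {"linear": [20, 38, 10], "spin": 0.0}, {"linear": [20, 38, 10], "spin": 0.0}, {"linear": [20, 38, 10], "spin": 0.0}, {"linear": [20, 38, 10], "spin": 0.0}, {"linear": [20, 38, 10], "spin": 0.0}, {"linear": [20, 38, 10], "spin": 0.0}, {"linear": [20, 38, 10], "spin": 0.0}]
```

View pics/c6.png

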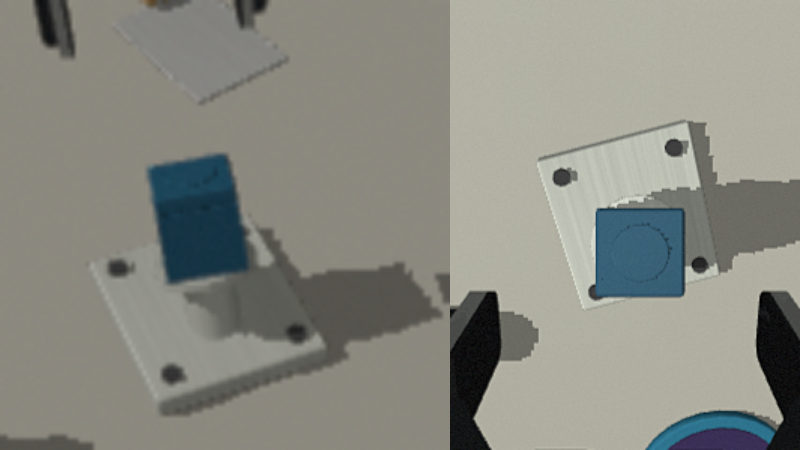

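>>> servo_tool(
  series=[
    {"linear": [20, 38, 6], "spin": 0},
    {"linear": [20, 38, 6], "spin": 0},
    {"linear": [20, 38, 6], "spin": 0},
    {"linear": [20, 38, 6], "spin": 0},
    {"linear": [20, 38, 6], "spin": 0},
    {"linear": [20, 38, 6], "spin": 0},
    {"linear": [20, 38, 6], "spin": 0},
    {"linear": [20, 38, 6], "spin": 0},
    {"linear": [20, 38, 6], "spin": 0},
    {"linear": [0, 0, 0], "spin": 0},
    {"linear": [0, 0, 0], "spin": 0},
  ],
)

```text
time_s: 14.3
ee_pos: [386.5, 302.1, 115.2]
orientation: [[-1.0, -0.01, 0.019], [-0.009, 0.997, 0.078], [-0.02, 0.078, -0.997]]
wrist_force: [-0.3, -0.8, 0.2]
opening: 74.7
```

Run:
```python
from h import *
ms=eyes.camera_model('scene');mw=eyes.camera_model('wrist');mt=eyes.camera_model('top')
t=eyes.get_image('top');cv2.imwrite('pics/top6.png',t[...,::-1]);hsv=cv2.cvtColor(t,cv2.COLOR_RGB2HSV)
k=cv2.inRange(hsv,(98,120,40),(115,255,255));n,l,st,ce=cv2.connectedComponentsWithStats(k)
for j in range(1,n):
  if st[j,4]>100 and 300<ce[j][0]<370: print('pin knob',st[j],ce[j]); print(tri(mt,ce[j],ms,(310.7,259.3)),onz(mt,ce[j],88))
w=eyes.get_image('wrist');hsv=cv2.cvtColor(w,cv2.COLOR_RGB2HSV);cv2.imwrite('pics/w7.png',w[...,::-1])
k=cv2.inRange(hsv,(98,120,30),(115,255,255));n,l,st,ce=cv2.connectedComponentsWithStats(k)
for j in range(1,n):
  if st[j,4]>500:
    c=max(cv2.findContours((l==j).astype(np.uint8),0,2)[0],key=cv2.contourArea);a=cv2.approxPolyDP(c,4,True)[:,0]
    print(st[j],ce[j].round(),onz(mw,ce[j],46).round(1),[(tuple(map(int,q)),onz(mw,q,46)[:2].round().tolist()) for q in a])
plan((411,299,60),180,2)
```

```text
pin knob [277  66  53  61 606] [302.9009901   99.31023102]
(array([740.56658965, -16.6543371 , 224.04029377]), np.float64(73.16708226950298)) [792.51168574  27.40651454  88.        ]
pin knob [326 183  19  21 367] [334.90463215 193.16348774]
(array([600.72588971, -37.73089851,  85.16299922]), np.float64(2.2892202271638116)) [600.38622238 -36.55348678  88.        ]
[ 276  245   61   75 4292] [306. 282.] [401.5 298.9  46. ] [((279, 245), [376.0, 282.0]), ((277, 318), [427.0, 280.0]), ((333, 318), [428.0, 317.0]), ((336, 266), [391.0, 318.0]), ((330, 246), [377.0, 314.0])]
t 14.4 pos [387.  301.7 115.5] yaw -179.6 z [ 0.02   0.078 -0.997] F [ 0.6 -0.7  0.5] op 74.9 j [ 26.  10. -26.  51.   4.  26.]
step 30.3 spin 0.40736434707810076
[{"linear": [-11, -4, 28], "spin": 0.2}, {"linear": [-11, -4, 28], "spin": 0.2}]
```

>>> servo_tool(
  series=[
    {"linear": [-11, -4, 25], "spin": 0.2},
    {"linear": [-11, -4, 25], "spin": 0.2},
    {"linear": [0, 0, 0], "spin": 0},
    {"linear": [0, 0, 0], "spin": 0},
  ],
)

```text
time_s: 14.9
ee_pos: [413.5, 294.6, 65.5]
orientation: [[-1.0, 0.005, 0.022], [0.007, 0.997, 0.079], [-0.021, 0.079, -0.997]]
wrist_force: [0.7, 0.1, -0.2]
opening: 75.0
```

```bash
python3 -c "
from h import *
plan((410.5,300,22),180,2)"
```

```text
t 14.9 pos [413.5 294.6  65.5] yaw 179.6 z [ 0.022  0.079 -0.997] F [ 0.7  0.1 -0.2] op 75.0 j [ 24.  15. -27.  44.   4.  25.]
step 22.0 spin -0.39764537243050313
[{"linear": [2, 1, 22], "spin": -0.2}, {"linear": [2, 1, 22], "spin": -0.2}]
```

>>> servo_tool(
  series=[
    {"linear": [2, 1, 20], "spin": 0},
    {"linear": [1, 1, 20], "spin": 0},
    {"linear": [0, 0, 2], "spin": 0},
    {"linear": [0, 0, 0], "spin": 0},
  ],
)

```text
time_s: 15.4
ee_pos: [413.8, 300.5, 27.7]
orientation: [[-1.0, 0.006, 0.028], [0.008, 0.997, 0.081], [-0.027, 0.081, -0.996]]
wrist_force: [0.0, 0.5, 0.6]
opening: 74.9
```

>>> servo_tool(
  series=[
    {"linear": [0, 0, 0], "spin": 0},
    {"linear": [0, 0, 0], "spin": 0},
    {"linear": [0, 0, 0], "spin": 0},
    {"linear": [0, 0, 0], "spin": 0},
  ],
  grip=36,
  force=30,
)

```text
time_s: 15.9
ee_pos: [415.2, 301.0, 30.2]
orientation: [[-1.0, 0.006, 0.031], [0.008, 0.997, 0.083], [-0.03, 0.083, -0.996]]
wrist_force: [-0.2, 0.0, -1.1]
opening: 40.2
```

>>> servo_tool(
  series=[
    {"linear": [0, -2, -35], "spin": 0},
    {"linear": [0, -4, -50], "spin": 0},
    {"linear": [0, -2, -25], "spin": 0},
  ],
)

```text
time_s: 16.27
ee_pos: [409.3, 282.7, 138.9]
orientation: [[-1.0, 0.006, 0.024], [0.008, 0.997, 0.08], [-0.024, 0.08, -0.997]]
wrist_force: [0.6, -0.9, -0.7]
opening: 40.5
```

```bash
python3 -c "
from h import *
plan((473,-235,135),165,12)"
```

```text
t 16.275 pos [409.3 282.7 138.9] yaw 179.6 z [ 0.024  0.08  -0.997] F [ 0.6 -0.9 -0.7] op 40.5 j [ 23.  10. -23.  54.   4.  24.]
step 43.5 spin 14.560280343954844
[{"linear": [-6, -43, -3], "spin": 1.2}, {"linear": [-7, -43, -3], "spin": 1.2}, {"linear": [-7, -43, -3], "spin": 1.2}, {"linear": [-8, -43, -3], "spin": 1.2}, {"linear": [-9, -42, -3], "spin": 1.2}, {"linear": [-10, -42, -3], "spin": 1.2}, {"linear": [-11, -42, -3], "spin": 1.2}, {"linear": [-12, -42, -3], "spin": 1.2}, {"linear": [-13, -41, -3], "spin": 1.2}, {"linear": [-14, -41, -3], "spin": 1.2}, {"linear": [-14, -41, -3], "spin": 1.2}, {"linear": [-15, -41, -3], "spin": 1.2}]
```

>>> servo_tool(
  series=[
    {"linear": [-6, -43, -3], "spin": 1.2},
    {"linear": [-7, -43, -3], "spin": 1.2},
    {"linear": [-7, -43, -3], "spin": 1.2},
    {"linear": [-8, -43, -3], "spin": 1.2},
    {"linear": [-9, -42, -3], "spin": 1.2},
    {"linear": [-10, -42, -3], "spin": 1.2},
    {"linear": [-11, -42, -3], "spin": 1.2},
    {"linear": [-12, -42, -3], "spin": 1.2},
    {"linear": [-13, -41, -3], "spin": 1.2},
    {"linear": [-14, -41, -3], "spin": 1.2},
    {"linear": [-14, -41, -3], "spin": 1.2},
    {"linear": [-8, -30, 0], "spin": 1.2},
  ],
)

```text
time_s: 17.77
ee_pos: [471.9, -236.4, 134.6]
orientation: [[-0.966, 0.256, 0.033], [0.258, 0.963, 0.083], [-0.011, 0.088, -0.996]]
wrist_force: [-0.3, 0.6, -1.0]
opening: 39.9
```

>>> servo_tool(
  series=[
    {"linear": [0, 0, 0], "spin": 0},
    {"linear": [0, 0, 0], "spin": 0},
  ],
)

```text
time_s: 18.02
ee_pos: [471.5, -238.1, 133.7]
orientation: [[-0.965, 0.259, 0.032], [0.261, 0.962, 0.084], [-0.009, 0.089, -0.996]]
wrist_force: [0.6, 0.6, -0.7]
opening: 40.6
```

```bash
python3 -c "
from h import *
plan((473,-235,45),165,4)"
```

```text
t 18.025 pos [ 471.5 -238.1  133.7] yaw 164.9 z [ 0.032  0.084 -0.996] F [ 0.6  0.6 -0.7] op 40.6 j [-38.  17. -14.  60.   5. -23.]
step 22.2 spin -0.14367107756797282
[{"linear": [0, -1, 22], "spin": -0.0}, {"linear": [0, -1, 22], "spin": -0.0}, {"linear": [0, -1, 22], "spin": -0.0}, {"linear": [0, -1, 22], "spin": -0.0}]
```

>>> servo_tool(
  series=[
    {"linear": [0, -1, 25], "spin": 0},
    {"linear": [0, -1, 25], "spin": 0},
    {"linear": [0, -1, 22], "spin": 0},
    {"linear": [0, -1, 12], "spin": 0},
    {"linear": [0, 0, 4], "spin": 0},
    {"linear": [0, 0, 2], "spin": 0},
  ],
)

```text
time_s: 18.77
ee_pos: [474.3, -229.0, 43.2]
orientation: [[-0.967, 0.252, 0.034], [0.254, 0.964, 0.084], [-0.011, 0.089, -0.996]]
wrist_force: [-0.1, -0.1, -1.0]
opening: 40.6
```

>>> servo_tool(
  series=[
    {"linear": [0, -1, 3], "spin": 0},
    {"linear": [0, -1, 3], "spin": 0},
    {"linear": [0, 0, 3], "spin": 0},
  ],
)

```text
time_s: 19.15
ee_pos: [475.3, -231.1, 35.1]
orientation: [[-0.967, 0.252, 0.036], [0.254, 0.964, 0.082], [-0.014, 0.088, -0.996]]
wrist_force: [-0.4, 0.2, -0.4]
opening: 40.2
```

>>> servo_tool(
  series=[
    {"linear": [0, 0, 2], "spin": 0},
    {"linear": [0, 0, 2], "spin": 0},
  ],
)

```text
time_s: 19.4
ee_pos: [475.3, -231.0, 33.8]
orientation: [[-0.967, 0.252, 0.037], [0.254, 0.964, 0.081], [-0.015, 0.088, -0.996]]
wrist_force: [-7.3, 2.7, 23.8]
opening: 40.2
```

>>> servo_tool(
  series=[
    {"linear": [0, 0, -1], "spin": 0},
    {"linear": [0, 0, 0], "spin": 0},
  ],
)

```text
time_s: 19.65
ee_pos: [475.6, -231.4, 35.6]
orientation: [[-0.967, 0.252, 0.038], [0.254, 0.964, 0.08], [-0.016, 0.087, -0.996]]
wrist_force: [-1.2, -0.2, -0.7]
opening: 40.4
```

>>> servo_tool(
  series=[
    {"linear": [0, 0, 0], "spin": 0},
    {"linear": [0, 0, 0], "spin": 0},
    {"linear": [0, 0, 0], "spin": 0},
  ],
  grip=66,
)

```text
time_s: 20.02
ee_pos: [475.6, -231.4, 35.1]
orientation: [[-0.967, 0.252, 0.038], [0.255, 0.964, 0.081], [-0.016, 0.087, -0.996]]
wrist_force: [0.2, 0.7, 0.1]
opening: 66.3
```

>>> servo_tool(
  series=[
    {"linear": [0, -2, -20], "spin": 0},
    {"linear": [0, -4, -45], "spin": 0},
    {"linear": [0, -4, -45], "spin": 0},
  ],
)

```text
time_s: 20.4
ee_pos: [466.2, -247.8, 141.9]
orientation: [[-0.967, 0.252, 0.03], [0.254, 0.963, 0.087], [-0.007, 0.092, -0.996]]
wrist_force: [-0.3, -0.1, -1.2]
opening: 65.8
```

```bash
python3 -c "
from h import *
i=eyes.get_image('wrist');cv2.imwrite('pics/w8.png',i[...,::-1])
plan((470,120,150),180,7)"
```

```text
t 20.45 pos [ 468.5 -250.5  148. ] yaw 165.3 z [ 0.036  0.081 -0.996] F [ 0.5 -1.3  4. ] op 65.8 j [-40.  16. -13.  62.   5. -25.]
step 52.9 spin -14.720308779927564
[{"linear": [13, 51, 4], "spin": -2.1}, {"linear": [11, 52, 4], "spin": -2.1}, {"linear": [9, 52, 4], "spin": -2.1}, {"linear": [8, 52, 4], "spin": -2.1}, {"linear": [6, 52, 4], "spin": -2.1}, {"linear": [4, 53, 4], "spin": -2.1}, {"linear": [2, 53, 4], "spin": -2.1}]
```

>>> servo_tool(
  series=[
    {"linear": [13, 51, 0], "spin": -2.1},
    {"linear": [11, 52, 4], "spin": -2.1},
    {"linear": [9, 52, 4], "spin": -2.1},
    {"linear": [8, 52, 4], "spin": -2.1},
    {"linear": [6, 52, 4], "spin": -2.1},
    {"linear": [4, 53, 4], "spin": -2.1},
    {"linear": [2, 53, 4], "spin": -2.1},
  ],
)

```text
time_s: 21.32
ee_pos: [473.0, 124.8, 155.0]
orientation: [[-0.999, -0.001, 0.047], [0.003, 0.997, 0.076], [-0.047, 0.076, -0.996]]
wrist_force: [0.6, -1.2, 0.1]
opening: 66.1
```

```bash
python3 -c "
from h import *
plan((569,304,125),199.9,6)"
```

```text
t 21.325 pos [473.  124.8 155. ] yaw 179.8 z [ 0.047  0.076 -0.996] F [ 0.6 -1.2  0.1] op 66.1 j [  3.   8. -22.  57.   4.   3.]
step 34.3 spin -20.050943700085043
[{"linear": [-16, 29, 8], "spin": -3.3}, {"linear": [-17, 28, 8], "spin": -3.3}, {"linear": [-19, 27, 8], "spin": -3.3}, {"linear": [-20, 26, 8], "spin": -3.3}, {"linear": [-22, 25, 8], "spin": -3.3}, {"linear": [-23, 24, 8], "spin": -3.3}]
```

>>> servo_tool(
  series=[
    {"linear": [-14, 29, 6], "spin": -3.3},
    {"linear": [-16, 27, 6], "spin": -3.3},
    {"linear": [-18, 26, 6], "spin": -3.3},
    {"linear": [-19, 25, 6], "spin": -3.3},
    {"linear": [-21, 24, 6], "spin": -3.3},
    {"linear": [-15, 17, 4], "spin": -3.3},
    {"linear": [0, 0, 0], "spin": 0},
    {"linear": [0, 0, 0], "spin": 0},
  ],
)

```text
time_s: 22.32
ee_pos: [555.2, 298.6, 134.3]
orientation: [[-0.933, -0.356, 0.045], [-0.352, 0.933, 0.076], [-0.069, 0.055, -0.996]]
wrist_force: [-0.2, 0.3, -0.6]
opening: 66.0
```

Run:
```python
from h import *
mw=eyes.camera_model('wrist');w=eyes.get_image('wrist');hsv=cv2.cvtColor(w,cv2.COLOR_RGB2HSV);cv2.imwrite('pics/w9.png',w[...,::-1])
k=cv2.inRange(hsv,(98,120,30),(115,255,255));n,l,st,ce=cv2.connectedComponentsWithStats(k)
for j in range(1,n):
  if st[j,4]>500:
    c=max(cv2.findContours((l==j).astype(np.uint8),0,2)[0],key=cv2.contourArea);a=cv2.approxPolyDP(c,4,True)[:,0]
    print(st[j],ce[j].round(),onz(mw,ce[j],46).round(1),[(tuple(map(int,q)),onz(mw,q,46)[:2].round().tolist()) for q in a])
plan((570,306,60),199.9,2)
```

```text
[ 285  220   58   70 3734] [313. 254.] [561.4 302.7  46. ] [((287, 221), [545.0, 278.0]), ((288, 288), [592.0, 295.0]), ((340, 287), [579.0, 330.0]), ((342, 241), [546.0, 318.0]), ((336, 221), [534.0, 308.0])]
[142 421  32  52 589] [160. 443.] [766.4 240.9  46. ] [((149, 421), [744.0, 228.0]), ((142, 432), [758.0, 225.0]), ((162, 453), [777.0, 245.0]), ((158, 472), [800.0, 246.0]), ((172, 461), [784.0, 255.0]), ((172, 448), [769.0, 252.0]), ((162, 430), [751.0, 239.0])]
t 22.375 pos [555.2 298.6 134.4] yaw -159.3 z [ 0.045  0.076 -0.996] F [-0.5 -1.   0.6] op 65.7 j [19. 23. -5. 58.  3. -1.]
step 38.1 spin 0.7779511217053141
[{"linear": [-6, -1, 38], "spin": 0.4}, {"linear": [-6, -1, 38], "spin": 0.4}]
```

>>> servo_tool(
  series=[
    {"linear": [-7, 0, 30], "spin": 0.4},
    {"linear": [-7, -1, 30], "spin": 0.4},
    {"linear": [0, 0, 4], "spin": 0},
    {"linear": [0, 0, 0], "spin": 0},
  ],
)

```text
time_s: 22.88
ee_pos: [571.9, 304.5, 72.8]
orientation: [[-0.94, -0.338, 0.047], [-0.334, 0.939, 0.076], [-0.07, 0.056, -0.996]]
wrist_force: [-0.2, 0.4, -0.5]
opening: 66.1
```

```bash
python3 -c "
from h import *
plan((570,307,22),199.9,2)"
```

```text
t 22.875 pos [571.9 304.5  72.8] yaw -160.4 z [ 0.047  0.076 -0.996] F [-0.2  0.4 -0.5] op 66.1 j [19. 28. -7. 51.  3. -0.]
step 25.5 spin -0.33728420248394286
[{"linear": [2, 0, 25], "spin": -0.2}, {"linear": [2, 0, 25], "spin": -0.2}]
```

>>> servo_tool(
  series=[
    {"linear": [2, 0, 24], "spin": 0},
    {"linear": [2, 0, 22], "spin": 0},
    {"linear": [0, 0, 2], "spin": 0},
    {"linear": [0, 0, 1], "spin": 0},
  ],
)

```text
time_s: 23.38
ee_pos: [573.4, 306.9, 29.9]
orientation: [[-0.94, -0.337, 0.056], [-0.332, 0.94, 0.079], [-0.079, 0.056, -0.995]]
wrist_force: [-0.2, -0.9, 0.2]
opening: 66.2
```

>>> servo_tool(
  series=[
    {"linear": [0, 0, 0], "spin": 0},
    {"linear": [0, 0, 0], "spin": 0},
    {"linear": [0, 0, 0], "spin": 0},
    {"linear": [0, 0, 0], "spin": 0},
  ],
  grip=36,
  force=30,
)

```text
time_s: 23.88
ee_pos: [574.9, 307.4, 33.0]
orientation: [[-0.94, -0.337, 0.06], [-0.332, 0.94, 0.081], [-0.083, 0.056, -0.995]]
wrist_force: [0.2, 0.6, 0.3]
opening: 39.9
```

>>> servo_tool(
  series=[
    {"linear": [0, -2, -35], "spin": 0},
    {"linear": [-2, -4, -50], "spin": 0},
    {"linear": [0, -2, -35], "spin": 0},
  ],
)

```text
time_s: 24.25
ee_pos: [569.2, 289.7, 150.0]
orientation: [[-0.94, -0.337, 0.05], [-0.333, 0.94, 0.077], [-0.073, 0.056, -0.996]]
wrist_force: [0.1, 0.3, -1.3]
opening: 39.7
```

```bash
python3 -c "
from h import *
plan((470,100,150),180,5)"
```

```text
t 24.25 pos [569.2 289.7 150. ] yaw -160.5 z [ 0.05   0.077 -0.996] F [ 0.1  0.3 -1.3] op 39.7 j [18. 24. -2. 60.  3. -1.]
step 42.8 spin 19.512222508431478
[{"linear": [31, -29, -4], "spin": 3.9}, {"linear": [29, -31, -4], "spin": 3.9}, {"linear": [27, -33, -4], "spin": 3.9}, {"linear": [25, -35, -4], "spin": 3.9}, {"linear": [22, -36, -4], "spin": 3.9}]
```

>>> servo_tool(
  series=[
    {"linear": [31, -29, -5], "spin": 3.9},
    {"linear": [29, -31, -5], "spin": 3.9},
    {"linear": [27, -33, -5], "spin": 3.9},
    {"linear": [25, -35, -5], "spin": 3.9},
    {"linear": [22, -36, -5], "spin": 3.9},
  ],
)

```text
time_s: 24.88
ee_pos: [470.9, 97.6, 158.8]
orientation: [[-0.998, 0.002, 0.06], [0.006, 0.997, 0.079], [-0.059, 0.08, -0.995]]
wrist_force: [-0.5, -1.0, -0.3]
opening: 39.4
```

```bash
python3 -c "
from h import *
plan((453,-323,140),165,10)"
```

```text
t 24.875 pos [470.9  97.6 158.8] yaw 179.6 z [ 0.06   0.079 -0.995] F [-0.5 -1.  -0.3] op 39.4 j [ -1.   7. -23.  56.   5.  -0.]
step 42.1 spin 14.639323419433111
[{"linear": [2, -42, -2], "spin": 1.5}, {"linear": [1, -42, -2], "spin": 1.5}, {"linear": [-1, -42, -2], "spin": 1.5}, {"linear": [-2, -42, -2], "spin": 1.5}, {"linear": [-3, -42, -2], "spin": 1.5}, {"linear": [-4, -42, -2], "spin": 1.5}, {"linear": [-5, -42, -2], "spin": 1.5}, {"linear": [-6, -42, -2], "spin": 1.5}, {"linear": [-7, -41, -2], "spin": 1.5}, {"linear": [-8, -41, -2], "spin": 1.5}]
```

>>> servo_tool(
  series=[
    {"linear": [2, -42, -2], "spin": 1.5},
    {"linear": [1, -42, -2], "spin": 1.5},
    {"linear": [-1, -42, -2], "spin": 1.5},
    {"linear": [-2, -42, -2], "spin": 1.5},
    {"linear": [-3, -42, -2], "spin": 1.5},
    {"linear": [-4, -42, -2], "spin": 1.5},
    {"linear": [-5, -42, -2], "spin": 1.5},
    {"linear": [-6, -42, -2], "spin": 1.5},
    {"linear": [-7, -41, -2], "spin": 1.5},
    {"linear": [-6, -30, 0], "spin": 1.5},
    {"linear": [0, 0, 0], "spin": 0},
    {"linear": [0, 0, 0], "spin": 0},
  ],
)

```text
time_s: 26.38
ee_pos: [447.5, -326.7, 142.8]
orientation: [[-0.96, 0.271, 0.062], [0.276, 0.958, 0.079], [-0.038, 0.093, -0.995]]
wrist_force: [0.3, 0.5, -0.0]
opening: 39.6
```

```bash
python3 -c "
from h import *
plan((453,-323,48),165,4)
t=eyes.get_image('scene');cv2.imwrite('pics/scene9.png',t[...,::-1])"
```

```text
t 26.375 pos [ 447.5 -326.7  142.8] yaw 164.0 z [ 0.062  0.079 -0.995] F [ 0.3  0.5 -0. ] op 39.6 j [-47.  19. -11.  62.   6. -32.]
step 23.8 spin -1.0229976335455717
[{"linear": [0, -1, 24], "spin": -0.3}, {"linear": [0, -1, 24], "spin": -0.3}, {"linear": [0, -1, 24], "spin": -0.3}, {"linear": [0, -1, 24], "spin": -0.3}]
```

View pics/scene9.png

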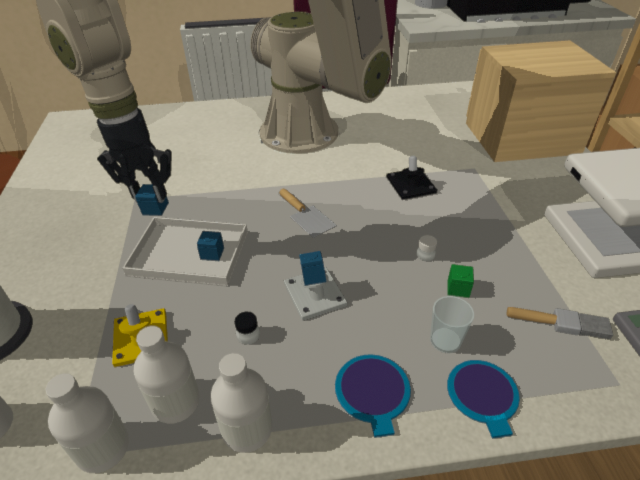

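>>> servo_tool(
  series=[
    {"linear": [0, -1, 25], "spin": 0},
    {"linear": [0, -1, 25], "spin": 0},
    {"linear": [0, -1, 22], "spin": 0},
    {"linear": [0, -1, 12], "spin": 0},
    {"linear": [0, 0, 4], "spin": 0},
    {"linear": [0, 0, 2], "spin": 0},
    {"linear": [0, 0, 0], "spin": 0},
  ],
)

```text
time_s: 27.3
ee_pos: [454.5, -318.7, 53.8]
orientation: [[-0.963, 0.263, 0.065], [0.268, 0.96, 0.076], [-0.042, 0.091, -0.995]]
wrist_force: [-0.3, -1.3, -0.7]
opening: 39.8
```

>>> servo_tool(
  series=[
    {"linear": [0, -1, 4], "spin": 0},
    {"linear": [0, 0, 3], "spin": 0},
    {"linear": [0, 0, 1], "spin": 0},
  ],
)

```text
time_s: 27.68
ee_pos: [455.4, -320.0, 46.5]
orientation: [[-0.962, 0.263, 0.066], [0.268, 0.961, 0.075], [-0.044, 0.09, -0.995]]
wrist_force: [0.1, 0.2, -0.8]
opening: 39.9
```

>>> servo_tool(
  series=[
    {"linear": [0, 0, 3], "spin": 0},
    {"linear": [0, 0, 3], "spin": 0},
    {"linear": [0, 0, 1], "spin": 0},
  ],
)

```text
time_s: 28.05
ee_pos: [455.9, -319.5, 39.0]
orientation: [[-0.962, 0.263, 0.066], [0.268, 0.96, 0.075], [-0.044, 0.09, -0.995]]
wrist_force: [-1.2, 0.1, -1.0]
opening: 39.6
```

>>> servo_tool(
  series=[
    {"linear": [0, 0, 2], "spin": 0},
    {"linear": [0, 0, 0], "spin": 0},
  ],
)

```text
time_s: 28.3
ee_pos: [456.1, -319.4, 37.1]
orientation: [[-0.962, 0.263, 0.067], [0.268, 0.961, 0.074], [-0.044, 0.09, -0.995]]
wrist_force: [-1.2, 0.7, 0.1]
opening: 39.9
```

Bottom is about at the floor (contact just showing); release and retreat.

>>> servo_tool(
  series=[
    {"linear": [0, 0, 0.5], "spin": 0},
    {"linear": [0, 0, 0], "spin": 0},
    {"linear": [0, 0, 0], "spin": 0},
    {"linear": [0, 0, 0], "spin": 0},
  ],
  grip=64,
)

```text
time_s: 28.8
ee_pos: [456.3, -319.6, 36.7]
orientation: [[-0.962, 0.263, 0.067], [0.268, 0.961, 0.074], [-0.045, 0.089, -0.995]]
wrist_force: [-0.4, 0.4, -0.8]
opening: 63.9
```

>>> servo_tool(
  series=[
    {"linear": [0, -2, -20], "spin": 0},
    {"linear": [0, -4, -45], "spin": 0},
    {"linear": [0, -4, -45], "spin": 0},
    {"linear": [30, 20, -30], "spin": 0},
    {"linear": [0, 0, 0], "spin": 0},
    {"linear": [0, 0, 0], "spin": 0},
  ],
)

```text
time_s: 29.55
ee_pos: [419.8, -312.4, 178.9]
orientation: [[-0.962, 0.263, 0.066], [0.268, 0.961, 0.075], [-0.044, 0.09, -0.995]]
wrist_force: [0.2, -0.3, -0.2]
opening: 63.9
```

Run:
```python
from h import *
s=eyes.get_image('scene')[...,::-1];t=eyes.get_image('top')[...,::-1]
mt=eyes.camera_model('top');hsv=cv2.cvtColor(np.ascontiguousarray(t),cv2.COLOR_BGR2HSV);k=cv2.inRange(hsv,(98,120,40),(115,255,255));n,l,st,ce=cv2.connectedComponentsWithStats(k)
for j in range(1,n):
  if st[j,4]>100: print(st[j],ce[j].round(1),onz(mt,ce[j],48).round())
cv2.imwrite('pics/c10.png',np.hstack([cv2.resize(s[150:330,100:340],(440,330)),cv2.resize(t[140:330,300:510],(360,326))[:326] if 0 else cv2.resize(t[140:330,300:510],(360,330))]))
```

```text
[203  56  48  55 533] [226.3  82.9] [844. 192.  48.]
[277  66  53  61 611] [303.1  99.2] [807.  29.  48.]
[326 184  19  20 364] [334.9 193.1] [607. -37.  48.]
[416 249  23  20 344] [427.5 258.2] [ 471. -227.   48.]
[457 258  25  19 319] [468.7 267. ] [ 453. -311.   48.]
```

View pics/c10.png

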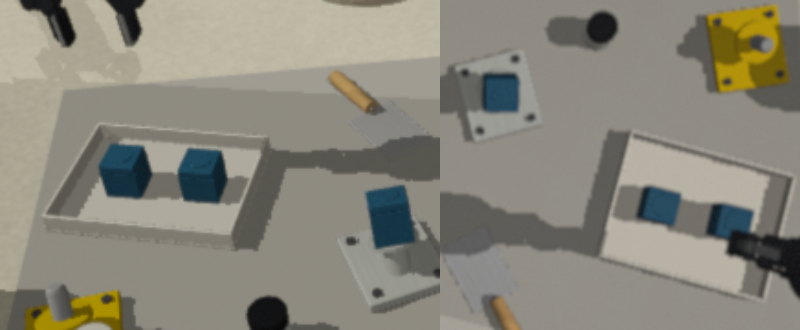

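```bash
python3 -c "
from cell import order,manip
print(manip.read_state()['time_s']);print(order.job_done())"
```

```text
29.65
the job is handed in; nothing more can be done
None
```

The fitting knob is seated on the pin's flange, the other two stand upright in the reject tray, and the job was handed in at 29.7 s.

- **Fit test:** The first knob tried, the one nearest the gauge, fitted. I tilted it to the pin's lean with a side push of up to about 11 N. It then slid freely past the 24 mm stop to the flange, where the contact force was about 7 N. After release, two camera views put its top at about z = 85 mm. I expected about 88 mm seated and about 110 mm if it had stopped short.
- **Other two knobs:** I did not try these on the pin. Only one knob can fit and the pin was occupied, so they went straight to the tray. The last picture shows both upright inside the walls, with the robot clear.
- **Jars and cup:** The arm never went near them. I did not re-measure their positions, though the later scene pictures show them where they were.
- **What went wrong:** Early on, the last joint reached its 180° limit and left the tool tilted about 4.5° for the rest of the job. I worked with that tilt. Setting down the first reject knob pressed on the tray floor with about 24 N for a moment.

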